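Check a calibration weight in at the scanner

TASK

Lift the calibration weight with the yellow code patch up and off its hook and set it down upright in the round blue nest of the scan station's slide, with the yellow patch facing the scanner, without dropping it. Then push the slide fully home towards the scanner, gently and without tipping the weight. Leave the dark weight on its hook and everything else where it is.

Things in the scene. Friction and masses are not known exactly. Their poses are not given: they have to be found in the camera images.
- weight: the weight to move: aluminium cylinder 50 dia x 50 tall, 0.3 kg, hanging on one of the stand's two hooks, underside about 59 above the table. On top a steel wire eye to 96 above its underside (opening 28 wide, 40 high, along x; the hook goes through), on it a orange finger tab 24 (x) by 12 (y), 94 to 130 above the underside. Origin: centre of the underside, z up. Yellow patch on its +x side.
- patch (a point): centre of the yellow code patch (22 wide, 38 tall, running on as a yellow stripe on the weight's top) on the weight's +x side, 25 above its underside; axes as the weight's
- tab (a point): point to grip on the yellow-patch weight: middle of the orange tab, 113 above the underside; grip it across its 12 thickness (fingers closing along the weight's y); axes as the weight's
- stand: fixed stand: base plate 150 x 250, crossbar 152 high and 85 behind the hooks; two 8 mm wire hooks pointing to its -x, at y = +60 and -60. Wire top is lowest (148 high) at x = 0, where an eye hangs, and turns up to a tip at x = -22, 162 high: a weight must rise 15 to 30, then move at least 35 to the stand's -x to come off. Origin: on the table midway below the hooks, z up.
- dark_weight: bystander: same size and shape of weight but dark steel with a blue band and no yellow, on the other hook; origin at the centre of its underside
- station: fixed scan station: white base 110 x 340 x 12 with two guide rails; grey scanner block 100 x 55 x 124 high with a dark window at its -y end, facing +y. Origin on the table under the nest as it is at slide = 0, z up; the slide runs along its y.
- scanner_window (a point): centre of the scanner's dark window, 183 from the station's origin in -y, 70 above the table; axes as the station's
- slide (a joint): travel of the slide towards the scanner (station's -y), 0 m fully out to 0.10 m fully home against its stop; starts nearly out; stays where it is left, about 2 N to move
- nest (a point): centre of the floor of the round blue nest on the slide, 29 above the table; a ring wall of inner diameter 56 and outer 68 rises 9 above this floor; moves with the slide, axes as the station's (x across, -y towards the scanner)
- push_plate (a point): middle of the outer (+y) face of the slide's red upright push plate, 81 above the table; the plate is 60 wide in x, 10 thick in y, from 27 to 103 above the table, its outer face 100 from the nest's centre. Push here towards -y. Axes as the station's
- wood_block: bystander: wooden block 50 x 90 x 35, origin at the centre of its underside
- screwdriver: bystander: screwdriver with blue handle, 180 long, lying on the table
- jar: bystander: small glass jar 52 dia x 60, origin at the centre of its underside
Not all that is in view belongs to the job. Leave any pink, red or turquoise look-alike of the weight alone.

How it is judged (in metres and radians):
On the way, in this order (a step that is already met when the one before it is completed fails the run):
1. the yellow-patch weight is off its hook (distance of weight from where it was at the start of the episode above 0.05 m and contact force between weight and stand below 0.01 N), for 0.2 s.
2. it stands in the nest, let go, with the slide still out (horizontal distance between weight and nest below 0.006 m and z of weight in the frame of nest below 0.004 m and angle between weight's own z axis and vertical below 0.1 rad and value of joint slide below 0.06 m and contact force between the fingers and weight below 0.05 N), for 0.2 s.
At the end, for the whole second after the job is handed in: The yellow-patch weight stands upright (within 0.1 rad) on the nest's floor (within 4 mm in height, 6 mm off centre), at rest and let go, its yellow patch towards the scanner within 0.35 rad (20 degrees), and the slide is home (at least 94 of its 100 mm) (horizontal distance between weight and nest below 0.006 m and z of weight in the frame of nest below 0.004 m and angle between weight's own z axis and vertical below 0.1 rad and angle between the x axis of weight and the y axis of nest, either way round below 0.35 rad and y of patch in the frame of nest below -0.012 m and value of joint slide above 0.094 m and linear speed of weight below 0.02 m/s and contact force between the fingers and weight below 0.05 N); the robot touches nothing.
It fails at once if the yellow-patch weight is tipped by more than 0.6 rad (angle between weight's own z axis and vertical above 0.6 rad).
It fails at once if the weight is dropped (moves faster than 0.5 m/s while not held) (contact force between the fingers and weight below 0.01 N and linear speed of weight above 0.5 m/s).
It fails at once if the slide is slammed (faster than 0.4 m/s) (velocity of joint slide above 0.4 m/s).
It fails at once if the dark weight is moved more than 40 mm (distance of dark_weight from where it was at the start of the episode above 0.04 m).
It fails at once if the wooden block, the screwdriver or the jar is moved more than 30 mm (distance of any of wood_block, screwdriver, jar from where it was at the start of the episode above 0.03 m).
It also fails if it takes over 54 s, if anything falls off the work surface, if the arm or the gripper's body presses on something with over 40 N, if the wrist force passes 120 N, or if a joint passes its speed limit or range.

ROBOT

A 6-joint arm with a two-finger parallel gripper is mounted at the origin on the work surface. World frame = base frame: x ahead of the robot, y to its left, z up, the work surface at z = 0. Lengths are in m, angles in degrees, forces in N, time in s.
With the tool pointing down it reaches from about 0.25 to 0.725 m from the base axis. Payload 9.7 kg.
Tool frame: the origin (TCP) lies midway between the tips of the shut fingers; the grasp point (between the pads) lies 19 mm behind it; z points along the fingers, y is the line along which they close (so a half turn about z gives the same grasp; the last joint's range is limited). The gripper opens to 85 mm and grips with 20 to 120 N. Pads are 22 mm wide; open, the fingers measure 114 mm over their backs; the gripper's body (76 mm by 85 mm) begins 54 mm behind the grasp point. The pads swing forward as they close: fully open they stand 13 mm farther back than shut.
Start: joints at [72.479, 4.979, 10.078, 95.1, 0, 90], TCP at [0.166, 0.524, 0.231] pointing down, gripper open.
Joint ranges: [-179.16, 179.16], [-48.56, 103.87], [-65.8, 70.77], [-126.05, 130.52], [-82.76, 87.17], [-180, 180]. Speed limits (degrees/s): [127.2, 127.2, 147.25, 180, 180, 180].

INTERFACE

Orientations are given as [roll, pitch, yaw] about the fixed x, y, z axes, in that order (R = Rz(yaw) Ry(pitch) Rx(roll)).
In Python, from workcell import readout, imaging, bot, spotter gives the robot as it stands.
- The arm moves only by the shell command python3 -m jog 'ROWS' [FORCE]. ROWS is JSON, a list of rows, each an object with "rotation": the turn, a rotation vector about the world's x, y, z in degrees, a list of three; "translation": the shift along the world's x, y, z in mm, a list of three; "grip": the finger opening in mm, from 0 to 85.4. In form: [{"rotation": [wx, wy, wz], "translation": [dx, dy, dz], "grip": grip}, ...]. A call has 1 to 20 rows; each row is the pose to reach, as a shift and turn from the pose commanded when the call began; what a row does not reach only later rows make up. A row lasts 1/10 s, in which the tool goes at most 50 mm and 8.59 degrees, less where a joint would pass 70% of its speed; a pose out of reach is approached as far as the arm can. A call with a gripper value outside its range is refused whole. The fingers move at their own pace and stop on an object; FORCE is the grip in N (left out, the last holds). Time passes only in rows, so rows that repeat a pose let the fingers close. It gives the time, the measured TCP pose, the force, the opening and the grip force at its end, in the units of the state.
- readout.get_obs(): the state, without advancing time (a new reading comes with each control period).
- imaging.camera(name): name is "side" or "top"; returns (picture, depth): 384x512x3 uint8, red, green, blue; 384x512 float32, m along the optical axis (not along the pixel's ray), 0 where there is no reading.
- imaging.camera_info(name): a dict with "vertical_fov" (degrees; the focal length in pixels is half the picture's height over the tangent of half this angle, whatever the lens; pixels are square), "cx", "cy" (the principal point, pixels), "extrinsics" (4x4, takes a point from camera to world coordinates). Camera axes: x right, y down, z forward; pixel columns grow to the right and rows downward; lengths in m; the calibration is good to about 2 mm. A picture is of the moment at which its call begins. camera_info takes no time and is no camera call.
- bot.job_done(): hands the job in; it is judged then, once.
Trained networks look in the newest picture that a camera, given by its name, has taken for a name from the list of things; names that differ only in an ending like _2 or _b are one class to them, and where a whole thing is asked for, a point or a joint stands for the part that bears it (a point fixed in the world has none). Each returns a list of dicts, best first, with "confidence" (0 to 1); they miss things now and then, are a little off and sometimes report something else, mostly with a low value. They report only what shows in the picture. A call takes as long as a camera call. They do not tell look-alikes from the thing itself.
- spotter.spot_in(camera, target): "box" ([centre column, centre row, width, height] in pixels, round what is visible of it).
- spotter.mark_of(camera, target): "uv" ([column, row] in pixels: a listed point, or the origin of a listed thing).
The state is a dict: "time": time; "q": joint angles; "qd": joint speeds; "joint_efforts": joint torques, N m; "ee_pos": TCP position; "tcp_rot": TCP orientation; "wrist_force": force on the tool from outside, world axes, zero at the start; "torque": the same for the moment, N m; "opening": finger opening in m; "grasp_force": force on a finger pad.
Only numpy, scipy, OpenCV 4.12 (cv2) and the standard library are available. Lean on these libraries where they do the work, as an engineer would, in place of code of your own. Each camera call takes 0.05 s, during which the arm holds its last target. There are 200 camera calls.

## Working session

There is one attempt and no reset: what is moved stays moved. The work goes in short steps, Python scripts to look and compute and a shell command to move; the robot and the scene stay as the last step left them, time stands still between calls to the robot, and variables do not carry over. Pictures are saved under pics/ and viewed, at most 10 in all, crops included, and the job is handed in when it is done.

```bash
mkdir -p pics
cat > h.py <<'E'
import numpy as np, cv2
from workcell import readout, imaging, bot, spotter
def K(n):
    i=imaging.camera_info(n); f=192/np.tan(np.radians(i["vertical_fov"])/2)
    return f,i["cx"],i["cy"],np.array(i["extrinsics"])
def cloud(n,d):
    f,cx,cy,T=K(n); v,u=np.mgrid[:384,:512]
    P=np.stack([(u-cx)/f*d,(v-cy)/f*d,d,np.ones_like(d)],-1)@T.T
    P=P[...,:3]; P[d==0]=np.nan; return P
def atz(n,uv,z):
    f,cx,cy,T=K(n); r=T[:3,:3]@np.array([(uv[0]-cx)/f,(uv[1]-cy)/f,1]); o=T[:3,3]
    return o+r*(z-o[2])/r[2]
def proj(n,p):
    f,cx,cy,T=K(n); q=np.linalg.inv(T)@np.append(p,1); return [cx+f*q[0]/q[2],cy+f*q[1]/q[2]]
E
python3 - <<'E'
from h import *
np.set_printoptions(precision=3,suppress=True)
print(readout.get_obs())
for n in("side","top"):
    p,d=imaging.camera(n); np.savez(f"{n}0.npz",p=p,d=d); cv2.imwrite(f"pics/{n}0.png",cv2.resize(p[...,::-1],(768,576)))
    print(n,K(n)); C=cloud(n,d)
    for t in("weight","patch","tab","stand","dark_weight","nest","push_plate","scanner_window","station"):
        for m in spotter.mark_of(n,t)[:3]:
            u,v=np.round(m["uv"]).astype(int)
            print(t,np.array(m["uv"]),round(m["confidence"],2),C[v,u] if 0<=v<384 and 0<=u<512 else "")
E
```

```text
{'time': 0.0, 'q': array([72.478,  5.011, 10.033, 95.1  ,  0.   , 90.   ]), 'qd': array([-0.09 , -0.029, -0.052,  0.023, -0.044, -0.037]), 'joint_efforts': array([ -0.002, -52.039,  46.48 ,   0.016,  -0.   ,   0.   ]), 'ee_pos': array([0.166, 0.524, 0.231]), 'tcp_rot': array([-179.922,   -0.   ,  162.478]), 'wrist_force': array([-0.299,  0.628,  0.272]), 'torque': array([-0.007,  0.008,  0.048]), 'grasp_force': 0.0, 'opening': 0.08530967067597565}
side (np.float64(399.7774458266262), 250.62453425339635, 192.39324315280808, array([[-0.993, -0.066,  0.094,  0.45 ],
       [-0.114,  0.522, -0.845,  1.067],
       [ 0.007, -0.851, -0.526,  0.739],
       [ 0.   ,  0.   ,  0.   ,  1.   ]]))
weight [237.6 368.8] 0.94 [0.525 0.588 0.031]
weight [331.  331.6] 0.89 [0.338 0.47  0.024]
weight [308.  372.5] 0.77 [0.389 0.582 0.038]
patch [269.3 283.7] 0.76 [0.48  0.408 0.089]
patch [326.  264.2] 0.68 [0.342 0.277 0.047]
patch [344.2 327.8] 0.62 [0.311 0.464 0.033]
tab [232.2 331.1] 0.89 [0.537 0.578 0.129]
tab [340.8 295.5] 0.79 [0.327 0.453 0.117]
tab [328.2 245.6] 0.73 [0.345 0.291 0.117]
sta
[... 795 characters left out ...]

weight [167.8 228. ] 0.76 [0.447 0.378 0.112]
weight [122.5 250.6] 0.75 [0.38  0.537 0.051]
patch [113. 253.] 0.86 [0.373 0.552 0.089]
patch [207. 270.] 0.72 [0.316 0.266 0.007]
patch [151.1 271.7] 0.68 [0.312 0.441 0.048]
tab [159.7 218.4] 0.79 [0.472 0.392 0.162]
tab [199.4 258.6] 0.77 [0.35  0.278 0.128]
tab [109.5 197.6] 0.68 [0.564 0.604 0.002]
stand [187.1 217.3] 0.7 [0.494 0.335 0.017]
dark_weight [203.1 213.6] 0.73 [0.491 0.27  0.105]
nest [321.9 143. ] 0.73 [ 0.755 -0.139  0.013]
nest [329.1 198.3] 0.6 [ 0.552 -0.149  0.035]
push_plate [307.1 188.9] 0.68 [ 0.57  -0.064  0.1  ]
scanner_window [381.7 205.5] 0.91 [ 0.514 -0.31   0.087]
station [321.4 195.1] 0.58 [ 0.564 -0.124  0.025]
```

View pics/side0.png

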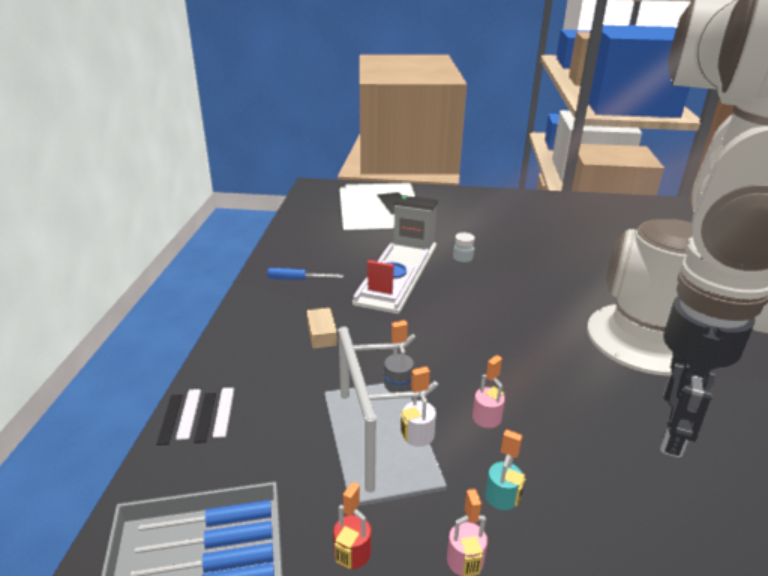

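View pics/top0.png

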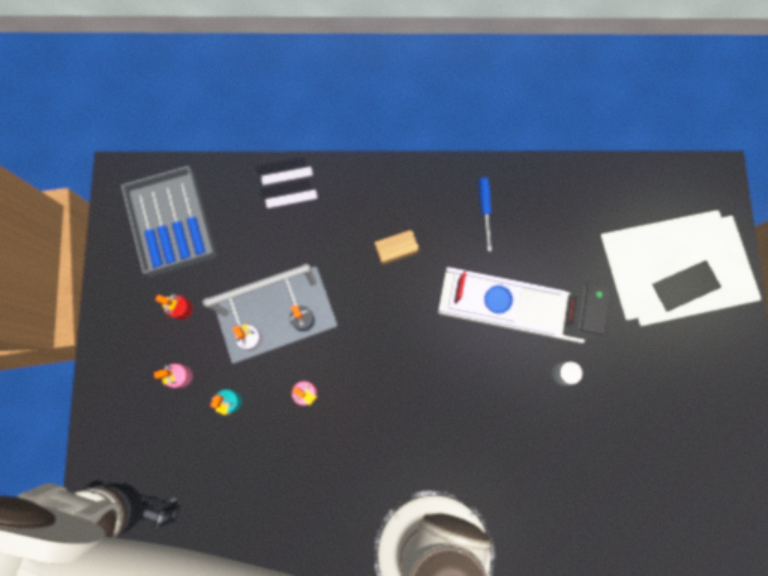

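Side picture (768 wide): the white aluminium weight with a yellow patch hangs on the nearer hook at about (418,422), the dark one on the other hook at (399,372). Taken for it could be: red (352,542), pinks (467,548) and (489,407), turquoise (506,485), and the dark one. I choose the aluminium one on the stand, at (164,225) in the top picture's native pixels.

```bash
cat > m.py <<'E'
from h import *
np.set_printoptions(precision=4,suppress=True)
def data(k):
    r={}
    for n in("side","top"):
        z=np.load(f"{n}{k}.npz"); r[n]=(z["p"],cloud(n,z["d"]),cv2.cvtColor(z["p"],cv2.COLOR_RGB2HSV).astype(int))
    return r
def box(C,x0,x1,y0,y1,z0,z1):
    with np.errstate(invalid="ignore"): return (C[...,0]>x0)&(C[...,0]<x1)&(C[...,1]>y0)&(C[...,1]<y1)&(C[...,2]>z0)&(C[...,2]<z1)
E
python3 - <<'E'
from m import *
D=data(0)
for n,(p,C,H) in D.items():
    print(n)
    h,s,v=H[...,0],H[...,1],H[...,2]
    o=(h<14)&(s>150)&box(C,.4,.56,.2,.45,.13,.21)
    k,L,st,ce=cv2.connectedComponentsWithStats(o.astype(np.uint8))
    for i in range(1,k):
        if st[i,4]>5:
            Q=C[L==i]; print(" orange",st[i,4],ce[i],np.median(Q,0),Q.min(0),Q.max(0))
    y=(h>=20)&(h<35)&(s>100)&box(C,.4,.56,.2,.45,.03,.13); Q=C[y]; print(" yellow",len(Q),np.median(Q,0),Q.min(0),Q.max(0))
    Q=C[y&(C[...,2]>.1)]; print(" yellow top",len(Q),np.median(Q,0) if len(Q) else "")
    w=(s<60)&(v>150)&box(C,.38,.52,.32,.46,.1,.116); Q=C[w]; print(" white top",len(Q),np.median(Q,0),Q.min(0),Q.max(0))
    # stand base plate
    b=box(C,.35,.75,.15,.55,.005,.03); k,L,st,ce=cv2.connectedComponentsWithStats(b.astype(np.uint8)); i=1+np.argmax(st[1:,4])
    Q=C[L==i]; print(" plate",len(Q),cv2.minAreaRect(Q[:,:2].astype(np.float32)),np.median(Q[:,2]))
    b=box(C,.45,.75,.1,.6,.14,.165)&~o; Q=C[b]; l=cv2.fitLine(Q[Q[:,0]>.52][:,:2].astype(np.float32),cv2.DIST_HUBER,0,.01,.01).ravel(); print(" bar",len(Q),l,np.degrees(np.arctan2(l[1],l[0])))
    # station
    b=box(C,.35,.75,-.45,.05,.006,.03)&(s<60)&(v>110); k,L,st,ce=cv2.connectedComponentsWithStats(b.astype(np.uint8)); i=1+np.argmax(st[1:,4])
    Q=C[L==i]; print(" base",len(Q),cv2.minAreaRect(Q[:,:2].astype(np.float32)))
    bl=(h>100)&(h<125)&(s>120)&box(C,.45,.65,-.25,-.02,.02,.06); Q=C[bl]; print(" nest",len(Q),cv2.minEnclosingCircle(Q[:,:2].astype(np.float32)),np.percentile(Q[:,2],[5,50,95]),Q.mean(0),cv2.minAreaRect(Q[:,:2].astype(np.float32)))
    r=((h<8)|(h>172))&(s>120)&box(C,.45,.7,-.2,.05,.03,.12); Q=C[r]; print(" red",len(Q),Q.mean(0),Q.min(0),Q.max(0),cv2.minAreaRect(Q[:,:2].astype(np.float32)))
    b=box(C,.4,.65,-.45,-.22,.112,.135); Q=C[b]; print(" scanner top",len(Q),Q.mean(0),cv2.minAreaRect(Q[:,:2].astype(np.float32)))
p=D["side"][0][225:310,235:315]; q=D["top"][0][185:250,130:220]
cv2.imwrite("pics/crop0.png",np.hstack([cv2.resize(x[...,::-1],(400,420),interpolation=3) for x in(p,q)]))
E
```

```text
side
 orange 96 [265.875  221.6146] [0.4989 0.2861 0.1734] [0.4891 0.28   0.1572] [0.5115 0.2921 0.1887]
 orange 121 [279.8595 253.5372] [0.4594 0.3993 0.1731] [0.4483 0.3921 0.1551] [0.4708 0.4055 0.1877]
 yellow 103 [0.4751 0.4036 0.1069] [0.4585 0.3856 0.0651] [0.4834 0.4148 0.1102]
 yellow top 61 [0.4717 0.399  0.1082]
 white top 202 [0.4554 0.4011 0.1071] [0.4356 0.3674 0.1001] [0.4818 0.4198 0.1143]
 plate 3343 ((0.5223802924156189, 0.3527997136116028), (0.15014708042144775, 0.25143319368362427), 20.050703048706055) 0.010918672164297316
 bar 835 [ 0.3202 -0.9474  0.5557  0.3721] -71.32642
 base 1073 ((0.5389747023582458, -0.1953057497739792), (0.34196028113365173, 0.10990966111421585), 77.7038345336914)
 nest 55 ((0.540185272693634, -0.15599602460861206), 0.03234460949897766) [0.0256 0.0299 0.0371] [ 0.5328 -0.1607  0.0309] ((0.5313155055046082, -0.1567736268043518), (0.021396880969405174, 0.06440913677215576), 5.010139465332031)
 red 309 [ 0.5675 -0.0606  0.0707] [ 0.5404 -0.0713  0.0319] [ 0.5953 -0.0493  0.1037] ((0.5680760145187378, -0.06182290241122246), (0.013981766998767
[... 788 characters left out ...]
604416
 base 2094 ((0.5417321920394897, -0.19844530522823334), (0.3374684751033783, 0.11808520555496216), 78.439208984375)
 nest 245 ((0.5476203560829163, -0.15858463943004608), 0.03160558640956879) [0.0256 0.0303 0.0387] [ 0.5484 -0.1597  0.031 ] ((0.5463544130325317, -0.15905463695526123), (0.056730493903160095, 0.06057300046086311), 84.89537048339844)
 red 44 [ 0.5649 -0.0633  0.1029] [ 0.5397 -0.0712  0.0923] [ 0.593  -0.056   0.1081] ((0.566655158996582, -0.06362535059452057), (0.007759897969663143, 0.05463602766394615), 77.34229278564453)
 scanner top 253 [ 0.5099 -0.3285  0.1296] ((0.5098479986190796, -0.33746853470802307), (0.05403115972876549, 0.10536518692970276), 78.5395278930664)
```

View pics/crop0.png

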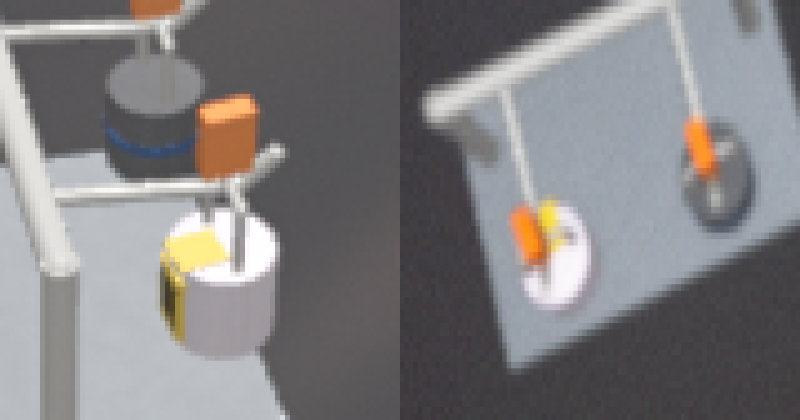

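The crop confirms it: aluminium body, yellow stripe and patch on the crossbar side, orange tab above the hook wire. Now refine the tab's centre and yaw, and the nest.

Run:
```python
from m import *
D=data(0)
# silhouette fit of tab: project box (24x12x36) and match orange mask in both cameras; soft IoU
from scipy.optimize import minimize
def orange(n,lo,hi):
    p,C,H=D[n]; m=(H[...,0]<16)&(H[...,1]>120)
    z=np.zeros_like(m); z[lo[1]:hi[1],lo[0]:hi[0]]=1; return (m&z).astype(np.float32)
S=8
roi={"side":(255,230,305,275),"top":(145,205,180,235)}
M={n:orange(n,r[:2],r[2:]) for n,r in roi.items()}
def hull(n,x,y,yaw,zc):
    c,s=np.cos(yaw),np.sin(yaw)
    P=[proj(n,[x+c*a-s*b,y+s*a+c*b,zc+e]) for a in(-.012,.012) for b in(-.006,.006) for e in(-.018,.018)]
    return cv2.convexHull(np.array(P,np.float32))
def mask(n,q):
    r=roi[n];im=np.zeros(((r[3]-r[1])*S,(r[2]-r[0])*S),np.uint8)
    h=((hull(n,*q).reshape(-1,2)-np.array(r[:2])+.5)*S).astype(np.int32); cv2.fillConvexPoly(im,h,255)
    return cv2.resize(im,(r[2]-r[0],r[3]-r[1]),interpolation=cv2.INTER_AREA)/255.
def cost(q,ns=("side","top")):
    return sum(np.abs(mask(n,q)-M[n][roi[n][1]:roi[n][3],roi[n][0]:roi[n][2]]).sum() for n in ns)
for ns in(("side","top"),("side",),("top",)):
    b=min((minimize(lambda u:cost([u[0]*.01,u[1]*.01,u[2]*.3,.171+(u[3]*.01 if len(ns)==2 else 0)],ns),[45.9,39.2,y0,0],method="Nelder-Mead",options=dict(initial_simplex=np.array([45.9,39.2,y0,0])+np.vstack([np.zeros(4),np.eye(4)*.6]))) for y0 in(.8,1.1,1.5)),key=lambda r:r.fun)
    print(ns,b.x[0]*10,b.x[1]*10,np.degrees(b.x[2]*.3),171+b.x[3]*10,b.fun,{n:M[n].sum() for n in ns})
p,C,H=D["side"]
m=(M["side"]>0)&(C[...,2]>.162)&(C[...,2]<.183); Q=C[m]; l=cv2.fitLine(Q[:,:2].astype(np.float32),cv2.DIST_HUBER,0,.01,.01).ravel(); print("face",len(Q),l,np.degrees(np.arctan2(l[1],l[0])),Q.mean(0))
y=(H[...,0]>=18)&(H[...,0]<35)&(H[...,1]>90)&box(C,.4,.56,.36,.45,.05,.13)
for a,b in((.055,.103),(.104,.112)): Q=C[y&(C[...,2]>a)&(C[...,2]<b)]; print("yel",len(Q),Q.mean(0),cv2.minAreaRect(Q[:,:2].astype(np.float32)))
# nest: blue ring outer ellipse
for n in D:
    p,C,H=D[n]; bl=((H[...,0]>100)&(H[...,0]<125)&(H[...,1]>110)&box(C,.45,.65,-.25,-.02,.0,.06)).astype(np.uint8)
    c=max(cv2.findContours(bl,0,1)[0],key=cv2.contourArea); e=cv2.fitEllipse(c); print(n,"ellipse",e,atz(n,e[0],.036))
```

```text
Traceback (most recent call last):
  File "h.py", line 14, in proj
    f,cx,cy,T=K(n); q=np.linalg.inv(T)@np.append(p,1); return [cx+f*q[0]/q[2],cy+f*q[1]/q[2]]
              ~^^^
  File "h.py", line 4, in K
    i=imaging.camera_info(n); f=192/np.tan(np.radians(i["vertical_fov"])/2)
ValueError: time passes only in moves, steps and waits
```

```bash
sed -i 's/^def K/from functools import lru_cache\n@lru_cache\ndef K/' h.py
cat > fit.py <<'E'
from m import *
from scipy.optimize import minimize
S=8
class Tab:
    def __init__(s,D,roi):
        s.roi=roi; s.M={}
        for n,r in roi.items():
            H=D[n][2]; s.M[n]=((H[...,0]<16)&(H[...,1]>120))[r[1]:r[3],r[0]:r[2]].astype(float)
    def mask(s,n,x,y,yaw,zc):
        c,k=np.cos(yaw),np.sin(yaw)
        P=[proj(n,[x+c*a-k*b,y+k*a+c*b,zc+e]) for a in(-.012,.012) for b in(-.006,.006) for e in(-.018,.018)]
        r=s.roi[n];im=np.zeros(((r[3]-r[1])*S,(r[2]-r[0])*S),np.uint8)
        h=(cv2.convexHull(np.array(P,np.float32)).reshape(-1,2)-np.array(r[:2])+.5)*S
        cv2.fillConvexPoly(im,h.astype(np.int32),255)
        return cv2.resize(im,s.M[n].shape[::-1],interpolation=cv2.INTER_AREA)/255.
    def fit(s,x,y,z,yaws,ns):
        c=lambda u:sum(np.abs(s.mask(n,u[0]*.01,u[1]*.01,u[2]*.3,z+(u[3]*.01 if len(ns)==2 else 0))-s.M[n]).sum() for n in ns)
        b=None
        for a in yaws:
            u=np.array([x*100,y*100,np.radians(a)/.3,0]); r=minimize(c,u,method="Nelder-Mead",options=dict(initial_simplex=u+np.vstack([np.zeros(4),np.eye(4)*.6])))
            if b is None or r.fun<b.fun:b=r
        print(ns,"xy mm",b.x[:2]*10,"yaw",np.degrees(b.x[2]*.3),"z",z*1e3+b.x[3]*10*(len(ns)==2),"cost",b.fun,[s.M[n].sum() for n in ns])
E
python3 - <<'E'
from fit import *
D=data(0)
t=Tab(D,{"side":(255,230,305,275),"top":(145,205,180,235)})
for ns in(("side","top"),("side",),("top",)): t.fit(.459,.392,.171,(10,20,30),ns)
p,C,H=D["side"]
m=(H[...,0]<16)&(H[...,1]>120)&box(C,.43,.49,.37,.42,.162,.183); Q=C[m]; l=cv2.fitLine(Q[:,:2].astype(np.float32),cv2.DIST_HUBER,0,.01,.01).ravel(); print("face",len(Q),l,np.degrees(np.arctan2(l[1],l[0])),Q.mean(0))
y=(H[...,0]>=18)&(H[...,0]<35)&(H[...,1]>90)&box(C,.4,.56,.36,.45,.05,.13)
for a,b in((.055,.103),(.104,.112)): Q=C[y&(C[...,2]>a)&(C[...,2]<b)]; print("yel",len(Q),Q.mean(0),cv2.minAreaRect(Q[:,:2].astype(np.float32)))
for n in D:
    p,C,H=D[n]; bl=((H[...,0]>100)&(H[...,0]<125)&(H[...,1]>110)&box(C,.45,.65,-.25,-.02,.0,.06)).astype(np.uint8)
    c=max(cv2.findContours(bl,0,1)[0],key=cv2.contourArea); e=cv2.fitEllipse(c); print(n,"ellipse",e,atz(n,e[0],.036))
E
```

```text
('side', 'top') xy mm [460.1613 392.5063] yaw 37.52623380600135 z 170.97141250974857 cost 58.60392156862745 [np.float64(165.0), np.float64(34.0)]
('side',) xy mm [460.0577 392.4351] yaw 41.57136483282263 z 171.0 cost 33.13725490196079 [np.float64(165.0)]
('top',) xy mm [461.588  393.7644] yaw 36.41663205328783 z 171.0 cost 23.07450980392157 [np.float64(34.0)]
face 83 [0.923  0.3847 0.4577 0.3987] 22.628029 [0.4594 0.3988 0.1725]
yel 51 [0.4787 0.4088 0.0866] ((0.48065558075904846, 0.405674010515213), (0.004265001509338617, 0.0223036240786314), 33.66974639892578)
yel 64 [0.4709 0.3993 0.108 ] ((0.4706571698188782, 0.39869797229766846), (0.02326018735766411, 0.02088332548737526), 28.062467575073242)
side ellipse ((265.84539794921875, 179.9516143798828), (7.433688163757324, 8.577972412109375), 5.355931282043457) [ 0.5316 -0.1521  0.036 ]
top ellipse ((331.9496765136719, 199.21160888671875), (16.934463500976562, 17.55060577392578), 119.00529479980469) [ 0.5473 -0.1585  0.036 ]
```

Tab centre (460, 392) mm at height 171 is consistent (59+113=172), and the weight yaw is about 30–35°. The nest is at (547,−158) mm and the station yaw is about −12°. I'll approach above the tab.

```bash
python3 -m jog '[{"rotation":[0,0,4],"translation":[25,-11,5],"grip":50},{"rotation":[0,0,12],"translation":[75,-33,10],"grip":50},{"rotation":[0,0,20],"translation":[125,-56,15],"grip":50},{"rotation":[0,0,28],"translation":[175,-78,15],"grip":50},{"rotation":[0,0,36],"translation":[225,-100,15],"grip":50},{"rotation":[0,0,44],"translation":[265,-119,10],"grip":50},{"rotation":[0,0,49],"translation":[288,-129,5],"grip":50},{"rotation":[0,0,50],"translation":[294,-131.5,0],"grip":50},{"rotation":[0,0,50],"translation":[294,-131.5,0],"grip":50},{"rotation":[0,0,50],"translation":[294,-131.5,0],"grip":50}]' 40
python3 - <<'E'
from h import *
print(readout.get_obs())
for n in("side","top"):
    p,d=imaging.camera(n); np.savez(f"{n}1.npz",p=p,d=d)
p=np.load("side1.npz")["p"][200:310,215:325]; q=np.load("top1.npz")["p"][170:250,120:200]
cv2.imwrite("pics/crop1.png",np.hstack([cv2.resize(x[...,::-1],(400,400),interpolation=3) for x in(p,q)]))
E
```

```text
time: 2.0
ee_pos: [0.4593, 0.393, 0.2313]
tcp_rot: [180.0, -0.0, -147.6]
wrist_force: [-0.3, -0.4, -0.6]
opening: 0.05
grasp_force: 0.0
{'time': 2.0, 'q': array([4.05456793e+01, 1.27367725e+01, 1.88106382e+01, 9.61017474e+01,
       1.34839138e-02, 8.13650178e+00]), 'qd': array([ 1.36005596, -0.75516707,  0.0302224 ,  0.14312258,  0.04615097,
        0.02756027]), 'joint_efforts': array([ -1.60579585, -58.97127271,  45.9102273 ,  -0.13835625,
        -0.06848322,  -0.0980141 ]), 'ee_pos': array([0.45929297, 0.39299523, 0.2312546 ]), 'tcp_rot': array([ 1.79990598e+02, -2.95094175e-02, -1.47590823e+02]), 'wrist_force': array([-0.33221119, -0.39387624, -0.55070216]), 'torque': array([0.00138724, 0.05561134, 0.01800281]), 'grasp_force': 0.0, 'opening': 0.04999165900090702}
```

View pics/crop1.png

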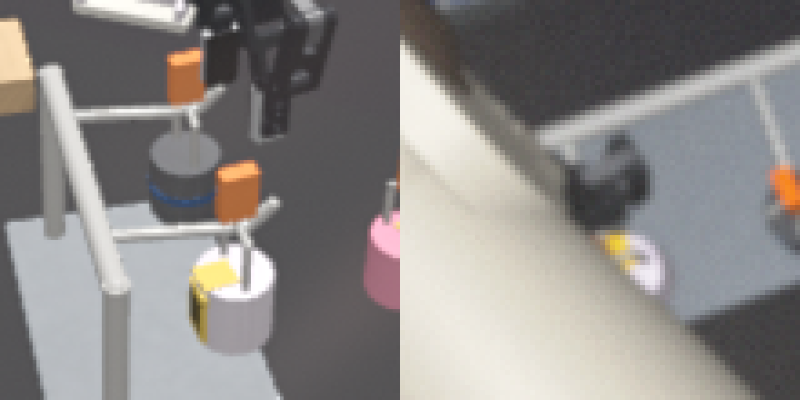

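The fingers straddle the tab (crop: tab (237,190), fingers (270,120)/(220,60)) and the closing axis suits its yaw of about 35°. I'll descend and close.

```bash
python3 -m jog '[{"rotation":[0,0,1],"translation":[0,0,-15],"grip":50},{"rotation":[0,0,2],"translation":[0,0,-35],"grip":50},{"rotation":[0,0,2],"translation":[0,0,-55],"grip":50},{"rotation":[0,0,2],"translation":[0,0,-70],"grip":50},{"rotation":[0,0,2],"translation":[0,0,-75],"grip":50},{"rotation":[0,0,2],"translation":[0,0,-75],"grip":25},{"rotation":[0,0,2],"translation":[0,0,-75],"grip":15},{"rotation":[0,0,2],"translation":[0,0,-75],"grip":8},{"rotation":[0,0,2],"translation":[0,0,-75],"grip":8},{"rotation":[0,0,2],"translation":[0,0,-75],"grip":8},{"rotation":[0,0,2],"translation":[0,0,-75],"grip":8},{"rotation":[0,0,2],"translation":[0,0,-75],"grip":8}]' 40
```

```text
time: 3.3
ee_pos: [0.4599, 0.3935, 0.1576]
tcp_rot: [180.0, 0.1, -145.5]
wrist_force: [-0.9, 1.6, 6.9]
opening: 0.0115
grasp_force: 44.3
```

```bash
python3 -m jog '[{"rotation":[0,0,0],"translation":[0,0,4],"grip":8},{"rotation":[0,0,0],"translation":[0,0,11],"grip":8},{"rotation":[0,0,0],"translation":[0,0,18],"grip":8},{"rotation":[0,0,0],"translation":[0,0,22],"grip":8},{"rotation":[0,0,0],"translation":[0,0,22],"grip":8},{"rotation":[0,0,0],"translation":[-5,-2,22],"grip":8},{"rotation":[0,0,0],"translation":[-14,-5,22],"grip":8},{"rotation":[0,0,0],"translation":[-26,-9,22],"grip":8},{"rotation":[0,0,0],"translation":[-38,-13,22],"grip":8},{"rotation":[0,0,0],"translation":[-50,-17,22],"grip":8},{"rotation":[0,0,0],"translation":[-58,-20,22],"grip":8},{"rotation":[0,0,0],"translation":[-61,-21,24],"grip":8},{"rotation":[0,0,0],"translation":[-61,-21,30],"grip":8}]' 40
```

```text
time: 4.6
ee_pos: [0.398, 0.3717, 0.1863]
tcp_rot: [-180.0, -0.0, -145.5]
wrist_force: [-0.2, 0.2, -2.9]
opening: 0.0114
grasp_force: 43.1
```

```bash
python3 -m jog '[{"rotation":[0,0,0],"translation":[0,0,15],"grip":8},{"rotation":[0,0,0],"translation":[0,0,40],"grip":8},{"rotation":[0,0,-2],"translation":[2,-8,70],"grip":8},{"rotation":[0,0,-7],"translation":[7,-25,95],"grip":8},{"rotation":[0,0,-14],"translation":[15,-53,112],"grip":8},{"rotation":[0,0,-22],"translation":[24,-85,120],"grip":8},{"rotation":[0,0,-30],"translation":[33,-117,120],"grip":8},{"rotation":[0,0,-38],"translation":[43,-153,120],"grip":8},{"rotation":[0,0,-46],"translation":[53,-189,120],"grip":8},{"rotation":[0,0,-54],"translation":[63,-225,120],"grip":8},{"rotation":[0,0,-62],"translation":[73,-261,120],"grip":8},{"rotation":[0,0,-70],"translation":[83,-297,120],"grip":8},{"rotation":[0,0,-78],"translation":[93,-333,120],"grip":8},{"rotation":[0,0,-86],"translation":[103,-369,120],"grip":8},{"rotation":[0,0,-94],"translation":[113,-405,120],"grip":8},{"rotation":[0,0,-102],"translation":[123,-440,120],"grip":8},{"rotation":[0,0,-110],"translation":[132,-472,120],"grip":8},{"rotation":[0,0,-118],"translation":[140,-500,120],"grip":8},{"rotation":[0,0,-126],"translation":[146,-520,120],"grip":8},{"rotation":[0,0,-133],"translation":[149,-530,120],"grip":8}]' 40
python3 -m jog '[{"rotation":[0,0,-3.5],"translation":[0,0,-10],"grip":8},{"rotation":[0,0,-3.5],"translation":[0,0,-35],"grip":8},{"rotation":[0,0,-3.5],"translation":[0,0,-60],"grip":8},{"rotation":[0,0,-3.5],"translation":[0,0,-80],"grip":8},{"rotation":[0,0,-3.5],"translation":[0,0,-90],"grip":8},{"rotation":[0,0,-3.5],"translation":[0,0,-95],"grip":8},{"rotation":[0,0,-3.5],"translation":[0,0,-95],"grip":8},{"rotation":[0,0,-3.5],"translation":[0,0,-95],"grip":8},{"rotation":[0,0,-3.5],"translation":[0,0,-95],"grip":8}]' 40
python3 - <<'E'
from fit import *
print(readout.get_obs()["ee_pos"])
for n in("side","top"):
    p,d=imaging.camera(n); np.savez(f"{n}2.npz",p=p,d=d)
D=data(2)
p=D["side"][0][120:220,210:310]; q=D["top"][0][150:250,280:380]
cv2.imwrite("pics/crop2.png",np.hstack([cv2.resize(x[...,::-1],(400,400),interpolation=3) for x in(p,q)]))
for n in D:
    p,C,H=D[n]; h,s,v=[H[...,i] for i in range(3)]
    w=box(C,.49,.61,-.22,-.09,.07,.135)&(s<70)&(v>110); Q=C[w]; print(n,"body",len(Q),np.median(Q,0),Q.min(0),Q.max(0),cv2.minAreaRect(Q[:,:2].astype(np.float32)))
    y=(h>=18)&(h<36)&(s>80)&box(C,.49,.61,-.25,-.09,.05,.135); Q=C[y]; print(" yellow",len(Q),Q.mean(0) if len(Q) else "")
    o=(h<16)&(s>130)&box(C,.49,.61,-.22,-.09,.14,.26); Q=C[o]; print(" orange",len(Q),Q.mean(0) if len(Q) else "")
E
```

```text
time: 6.6
ee_pos: [0.5482, -0.1602, 0.3061]
tcp_rot: [-180.0, 0.0, 81.0]
wrist_force: [0.4, -0.1, -2.8]
opening: 0.0116
grasp_force: 43.1
time: 7.5
ee_pos: [0.548, -0.1581, 0.2124]
tcp_rot: [179.9, 0.0, 78.0]
wrist_force: [0.1, 0.2, -2.9]
opening: 0.0112
grasp_force: 43.1
[ 0.548  -0.1581  0.2124]
side body 75 [ 0.5488 -0.1333  0.1239] [ 0.526  -0.1495  0.1124] [ 0.5702 -0.1268  0.1346] ((0.5471974015235901, -0.13675116002559662), (0.044489648193120956, 0.020327391102910042), 6.962783336639404)
 yellow 0 
 orange 35 [ 0.5516 -0.1472  0.2292]
top body 11 [ 0.542  -0.1378  0.1282] [ 0.5258 -0.1538  0.1191] [ 0.57   -0.1309  0.1337] ((0.5453877449035645, -0.1388307511806488), (0.04663730785250664, 0.016041168943047523), 18.491548538208008)
 yellow 0 
 orange 5 [ 0.5515 -0.1467  0.2428]
```

View pics/crop2.png

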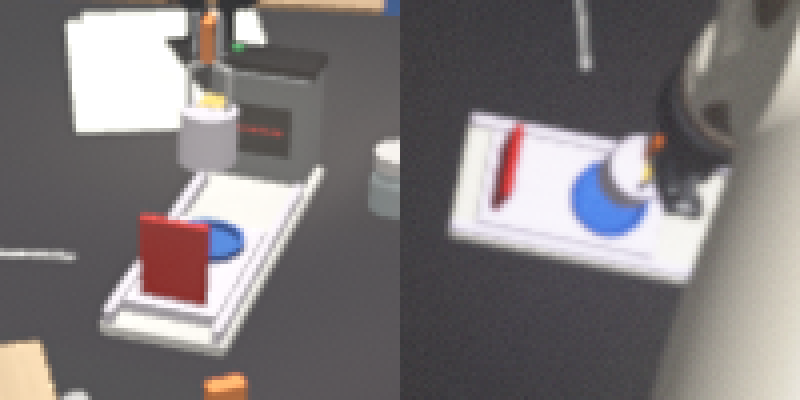

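The weight hangs upright and the yellow faces the scanner, away from the side camera (crop: weight (208,140), nest (222,240)). I'll refine weight-versus-nest before lowering, since the radial play is only 3 mm.

Run:
```python
from fit import *
from scipy.optimize import least_squares
D=data(2); D0=data(0)
for n in D:
    p,C,H=D[n]; s,v=H[...,1],H[...,2]
    w=box(C,.49,.61,-.22,-.09,.119,.159)&(s<70)&(v>90); Q=C[w]; 
    if len(Q)<15: print(n,len(Q)); continue
    r=least_squares(lambda c:np.hypot(Q[:,0]-c[0],Q[:,1]-c[1])-.025,[.548,-.158],loss="soft_l1",f_scale=.002); print(n,"cyl",len(Q),r.x,np.std(r.fun))
p,C,H=D["side"]
for r in range(146,164,2): print(r,p[r,250:274].mean(1).astype(int))
p,C,H=D0["top"]; u,v=332,199
print("row",[tuple(p[v,i]) for i in range(u-14,u+15)]); print("col",[tuple(p[i,u]) for i in range(v-14,v+15)])
print("inv",[np.round(proj("top",q),1) for q in([.547,-.158,.029],[.547,-.158,.038],[.581,-.158,.038],[.513,-.158,.038],[.547,-.124,.038],[.547,-.192,.038])])
b=(p[...,2].astype(int)-p[...,0])
for thr in(30,60,90):
    m=((b>thr)&box(C,.45,.65,-.25,-.02,.0,.06)).astype(np.uint8); k,L,st,ce=cv2.connectedComponentsWithStats(m); i=1+np.argmax(st[1:,4]); print(thr,st[i],ce[i],atz("top",ce[i],.036),atz("top",ce[i],.029))
p,C,H=D["side"]; b=(p[...,2].astype(int)-p[...,0])
m=((b>50)&box(C,.45,.65,-.25,-.02,.0,.06)).astype(np.uint8); k,L,st,ce=cv2.connectedComponentsWithStats(m); i=1+np.argmax(st[1:,4]); print("side",st[i],ce[i])
print([np.round(proj("side",[.547+.978*a-.208*-.0,-.158-.208*a,.038]),1) for a in(-.034,0,.034)],[np.round(proj("side",[.547,-.158,.114]),1)])
```

```text
side cyl 153 [ 0.5499 -0.1552] 0.0020095506410075133
top cyl 47 [ 0.5508 -0.155 ] 0.0005488123548198323
146 [255 255 255 255 255 254 224 204 230 226 227 217 209 216 219 208 166 175
 195 129  81  81  82  88]
148 [255 255 255 255 248 220 240 250 252 253 253 253 252 252 253 253 238 248
 242 166  90  76  78  79]
150 [255 255 255 255 249 185 156 163 170 179 201 207 209 209 206 187 174 169
 159 116  83  80  79  79]
152 [183 181 180 167 163 156 158 160 162 163 163 163 164 163 163 163 162 162
 159 121  96  94 100 109]
154 [ 99  98  99 101 124 154 160 161 162 163 164 164 164 165 165 163 162 161
 159 113  82  77  78  79]
156 [101 101 101 102 125 153 159 161 162 163 163 164 164 164 165 163 162 161
 158 104  77  76  77  78]
158 [100 101  99 102 126 154 159 161 162 163 163 164 164 165 164 163 162 160
 158 123 113 106 103  97]
160 [100  99  99 100 122 151 160 161 162 162 163 163 165 164 164 163 162 160
 146 119 113 113 114 114]
162 [ 98  98  99  99  97 101 115 136 153 170 180 170 173 173 166 160 138 119
 113 111 110 111 111 111]
row [(np.uint8(251), np.uint8(250), np.uint8(253)), (np.uint8(252), n
[... 2507 characters left out ...]
 np.uint8(236), np.uint8(246)), (np.uint8(234), np.uint8(230), np.uint8(242)), (np.uint8(244), np.uint8(240), np.uint8(249))]
inv [array([331.4, 199.7]), array([331.9, 199.2]), array([331.4, 189.4]), array([332.5, 209.1]), array([322. , 199.3]), array([341.9, 199.1])]
30 [322 189  21  21 315] [332.1206 199.0762] [ 0.5478 -0.1591  0.036 ] [ 0.549  -0.1607  0.029 ]
60 [323 190  19  19 289] [331.955  199.1073] [ 0.5477 -0.1585  0.036 ] [ 0.5489 -0.1601  0.029 ]
90 [323 190  19  19 264] [332.0379 199.1477] [ 0.5476 -0.1588  0.036 ] [ 0.5488 -0.1604  0.029 ]
side [262 175   9  10  68] [265.8529 179.4853]
[array([270.9, 179.9]), array([261.7, 178.4]), array([252.5, 176.8])] [array([262.1, 159.1])]
```

```bash
python3 -m jog '[{"rotation":[0,0,0],"translation":[-1,-1.5,-8],"grip":8},{"rotation":[0,0,0],"translation":[-2,-3,-22],"grip":8},{"rotation":[0,0,0],"translation":[-2,-3,-40],"grip":8},{"rotation":[0,0,0],"translation":[-2,-3,-56],"grip":8},{"rotation":[0,0,0],"translation":[-2,-3,-67],"grip":8},{"rotation":[0,0,0],"translation":[-2,-3,-71],"grip":8},{"rotation":[0,0,0],"translation":[-2,-3,-71],"grip":8},{"rotation":[0,0,0],"translation":[-2,-3,-71],"grip":8}]' 40
python3 - <<'E'
from fit import *
from scipy.optimize import least_squares
for n in("side","top"):
    p,d=imaging.camera(n); np.savez(f"{n}3.npz",p=p,d=d)
D=data(3)
for n in D:
    p,C,H=D[n]; s,v=H[...,1],H[...,2]
    w=box(C,.49,.61,-.22,-.09,.05,.088)&(s<70)&(v>90); Q=C[w]; print(n,len(Q))
    if len(Q)<15: continue
    r=least_squares(lambda c:np.hypot(Q[:,0]-c[0],Q[:,1]-c[1])-.025,[.548,-.158],loss="soft_l1",f_scale=.002); print(n,"cyl",r.x,np.std(r.fun))
p=D["side"][0][130:210,225:305]; q=D["top"][0][160:230,300:370]
cv2.imwrite("pics/crop3.png",np.hstack([cv2.resize(x[...,::-1],(400,400),interpolation=3) for x in(p,q)]))
E
```

```text
time: 8.4
ee_pos: [0.5459, -0.1611, 0.141]
tcp_rot: [179.9, 0.0, 78.0]
wrist_force: [0.3, -0.2, -2.6]
opening: 0.011
grasp_force: 43.1
side 115
side cyl [ 0.547  -0.1582] 0.0025483090149228246
top 33
top cyl [ 0.5486 -0.158 ] 0.0022598839280657617
```

View pics/crop3.png

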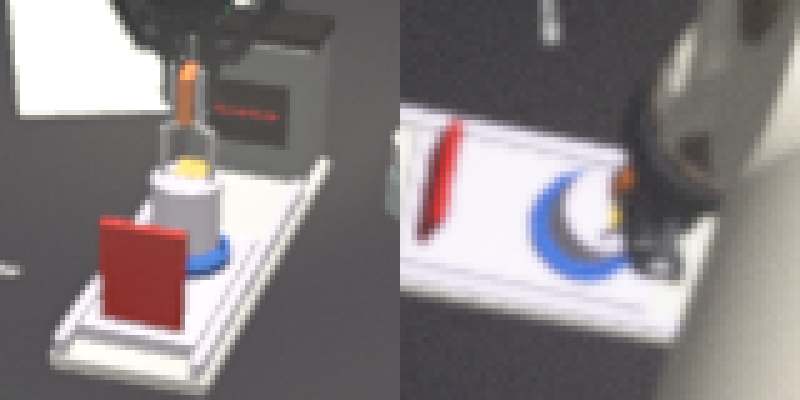

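The weight hovers centred over the nest ring (side crop (190,215), ring (205,255)); the fits give (547,−158). I'll lower it slowly.

```bash
python3 -m jog '[{"rotation":[0,0,0],"translation":[0,0,-3],"grip":8},{"rotation":[0,0,0],"translation":[0,0,-6],"grip":8},{"rotation":[0,0,0],"translation":[0,0,-8],"grip":8},{"rotation":[0,0,0],"translation":[0,0,-9.5],"grip":8},{"rotation":[0,0,0],"translation":[0,0,-9.5],"grip":8},{"rotation":[0,0,0],"translation":[0,0,-9.5],"grip":8}]' 40
```

```text
time: 9.1
ee_pos: [0.5456, -0.161, 0.1308]
tcp_rot: [-180.0, -0.0, 78.0]
wrist_force: [0.2, -0.0, -2.3]
opening: 0.0111
grasp_force: 43.1
```

Inside the ring with no contact. Next, down to the floor.

```bash
python3 -m jog '[{"rotation":[0,0,0],"translation":[0,0,-1],"grip":8},{"rotation":[0,0,0],"translation":[0,0,-2],"grip":8},{"rotation":[0,0,0],"translation":[0,0,-2.5],"grip":8},{"rotation":[0,0,0],"translation":[0,0,-2.5],"grip":8},{"rotation":[0,0,0],"translation":[0,0,-2.5],"grip":8}]' 40
```

```text
time: 9.6
ee_pos: [0.5457, -0.161, 0.1285]
tcp_rot: [180.0, -0.0, 78.0]
wrist_force: [1.0, -0.2, 0.1]
opening: 0.0112
grasp_force: 43.5
```

The weight is now borne by the nest. I'll release, retreat upwards and look.

```bash
python3 -m jog '[{"rotation":[0,0,0],"translation":[0,0,-0.4],"grip":8},{"rotation":[0,0,0],"translation":[0,0,-0.4],"grip":12},{"rotation":[0,0,0],"translation":[0,0,-0.4],"grip":14},{"rotation":[0,0,0],"translation":[0,0,-0.4],"grip":18},{"rotation":[0,0,0],"translation":[0,0,-0.4],"grip":26},{"rotation":[0,0,0],"translation":[0,0,-0.4],"grip":40},{"rotation":[0,0,0],"translation":[0,0,-0.4],"grip":40},{"rotation":[0,0,0],"translation":[0,0,5],"grip":40},{"rotation":[0,0,0],"translation":[0,0,20],"grip":40},{"rotation":[0,0,0],"translation":[0,0,45],"grip":40},{"rotation":[0,0,0],"translation":[0,0,75],"grip":40},{"rotation":[0,0,0],"translation":[0,0,100],"grip":40},{"rotation":[0,0,0],"translation":[10,25,110],"grip":40},{"rotation":[0,0,0],"translation":[20,60,110],"grip":40},{"rotation":[0,0,0],"translation":[28,100,110],"grip":20},{"rotation":[0,0,0],"translation":[34,130,110],"grip":5},{"rotation":[0,0,0],"translation":[36,140,110],"grip":0},{"rotation":[0,0,0],"translation":[36,140,110],"grip":0},{"rotation":[0,0,0],"translation":[36,140,110],"grip":0}]' 20
python3 - <<'E'
from fit import *
from scipy.optimize import least_squares
for n in("side","top"):
    p,d=imaging.camera(n); np.savez(f"{n}4.npz",p=p,d=d)
D=data(4)
for n in D:
    p,C,H=D[n]; h,s,v=[H[...,i] for i in range(3)]
    w=box(C,.49,.61,-.22,-.09,.042,.075)&(s<70)&(v>90); Q=C[w]; print(n,len(Q))
    if len(Q)>15:
        r=least_squares(lambda c:np.hypot(Q[:,0]-c[0],Q[:,1]-c[1])-.025,[.548,-.158],loss="soft_l1",f_scale=.002); print(n,"cyl",r.x)
    o=(h<16)&(s>130)&box(C,.49,.61,-.22,-.09,.1,.2); Q=C[o]; print(" orange",len(Q),np.median(Q,0),Q[:,2].max())
    r=((h<8)|(h>172))&(s>120)&box(C,.45,.7,-.2,.05,.05,.115); Q=C[r]; print(" red",len(Q),Q.mean(0),cv2.minAreaRect(Q[:,:2].astype(np.float32)))
p=D["side"][0][130:230,210:310]; q=D["top"][0][150:250,280:380]
cv2.imwrite("pics/crop4.png",np.hstack([cv2.resize(x[...,::-1],(400,400),interpolation=3) for x in(p,q)]))
E
```

```text
time: 11.5
ee_pos: [0.5815, -0.0217, 0.2389]
tcp_rot: [180.0, 0.0, 78.0]
wrist_force: [-0.2, 0.0, 1.1]
opening: 0.0
grasp_force: 0.0
side 78
side cyl [ 0.5475 -0.1577]
 orange 33 [ 0.545  -0.1469  0.1438] 0.1592599755445624
 red 244 [ 0.5674 -0.0607  0.079 ] ((0.5679181218147278, -0.06150920316576958), (0.011980781331658363, 0.05769522115588188), 79.31037139892578)
top 0
  return _methods._mean(a, axis=axis, dtype=dtype,
  ret = um.true_divide(
Traceback (most recent call last):
ValueError: zero-size array to reduction operation maximum which has no identity
```

The tab top is at 159 mm (29+130) and centred, so the weight stands in the nest. Now I'll descend behind the push plate.

```bash
python3 -m jog '[{"rotation":[0,0,0],"translation":[-3,1,-20],"grip":0},{"rotation":[0,0,0],"translation":[-5,1,-55],"grip":0},{"rotation":[0,0,0],"translation":[-5,1,-95],"grip":0},{"rotation":[0,0,0],"translation":[-5,1,-135],"grip":0},{"rotation":[0,0,0],"translation":[-5,1,-162],"grip":0},{"rotation":[0,0,0],"translation":[-5,1,-172],"grip":0},{"rotation":[0,0,0],"translation":[-5,1,-172],"grip":0},{"rotation":[0,0,0],"translation":[-5,1,-172],"grip":0}]' 20
python3 -m jog '[{"rotation":[0,0,0],"translation":[-1,-4,0],"grip":0},{"rotation":[0,0,0],"translation":[-2,-10,0],"grip":0},{"rotation":[0,0,0],"translation":[-3,-15,0],"grip":0},{"rotation":[0,0,0],"translation":[-4,-19,0],"grip":0},{"rotation":[0,0,0],"translation":[-5,-22,0],"grip":0},{"rotation":[0,0,0],"translation":[-5,-25,0],"grip":0},{"rotation":[0,0,0],"translation":[-6,-28,0],"grip":0},{"rotation":[0,0,0],"translation":[-6.5,-31,0],"grip":0},{"rotation":[0,0,0],"translation":[-7,-34,0],"grip":0}]' 20
```

```text
time: 12.4
ee_pos: [0.5773, -0.0205, 0.068]
tcp_rot: [179.9, -0.0, 77.9]
wrist_force: [-0.7, 0.7, 0.3]
opening: -0.0002
grasp_force: 0.0
time: 13.3
ee_pos: [0.5694, -0.0539, 0.0662]
tcp_rot: [-180.0, -0.0, 78.0]
wrist_force: [-0.4, 1.9, 0.8]
opening: -0.0002
grasp_force: 1.2
```

Contact at about 2 N. I'll push on at about 40 mm/s.

```bash
python3 -m jog '[{"rotation":[0,0,0],"translation":[-0.6,-3,0],"grip":0},{"rotation":[0,0,0],"translation":[-1.3,-6,0],"grip":0},{"rotation":[0,0,0],"translation":[-2,-10,0],"grip":0},{"rotation":[0,0,0],"translation":[-3,-14,0],"grip":0},{"rotation":[0,0,0],"translation":[-4,-18,0],"grip":0},{"rotation":[0,0,0],"translation":[-5,-22,0],"grip":0},{"rotation":[0,0,0],"translation":[-5.5,-26,0],"grip":0},{"rotation":[0,0,0],"translation":[-6,-30,0],"grip":0},{"rotation":[0,0,0],"translation":[-7,-34,0],"grip":0},{"rotation":[0,0,0],"translation":[-8,-38,0],"grip":0},{"rotation":[0,0,0],"translation":[-9,-42,0],"grip":0},{"rotation":[0,0,0],"translation":[-10,-46,0],"grip":0},{"rotation":[0,0,0],"translation":[-11,-50,0],"grip":0},{"rotation":[0,0,0],"translation":[-11.5,-54,0],"grip":0},{"rotation":[0,0,0],"translation":[-12,-58,0],"grip":0},{"rotation":[0,0,0],"translation":[-13,-62,0],"grip":0},{"rotation":[0,0,0],"translation":[-14,-66,0],"grip":0},{"rotation":[0,0,0],"translation":[-15,-70,0],"grip":0},{"rotation":[0,0,0],"translation":[-15.5,-73,0],"grip":0},{"rotation":[0,0,0],"translation":[-16,-75,0],"grip":0}]' 20
python3 - <<'E'
from fit import *
p,d=imaging.camera("side"); np.savez("side5.npz",p=p,d=d); C=cloud("side",d); H=cv2.cvtColor(p,cv2.COLOR_RGB2HSV)
h,s=H[...,0],H[...,1]
o=(h<16)&(s>130)&box(C,.47,.61,-.3,-.12,.1,.2); Q=C[o]; print("orange",len(Q),np.median(Q,0) if len(Q) else "",)
cv2.imwrite("pics/crop5.png",cv2.resize(p[120:220,210:310,::-1],(500,500),interpolation=3))
E
```

```text
time: 15.3
ee_pos: [0.5551, -0.1219, 0.0666]
tcp_rot: [180.0, -0.9, 78.3]
wrist_force: [9.4, 53.7, 2.3]
opening: 0.0
grasp_force: 27.0
orange 1 [ 0.5273 -0.1265  0.1015]
```

View pics/crop5.png

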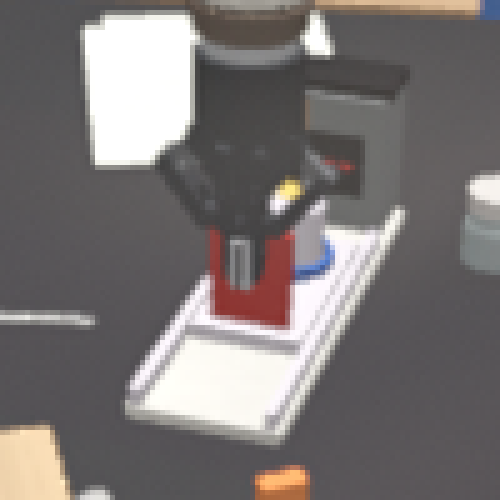

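54 N: it's against something, most likely the stop. I'll back off and measure.

```bash
python3 -m jog '[{"rotation":[0,0,0],"translation":[1,6,0],"grip":0},{"rotation":[0,0,0],"translation":[3,14,0],"grip":0},{"rotation":[0,0,0],"translation":[7,34,0],"grip":0},{"rotation":[0,0,0],"translation":[12,60,5],"grip":0},{"rotation":[0,0,0],"translation":[16,80,40],"grip":0},{"rotation":[0,0,0],"translation":[18,90,80],"grip":0},{"rotation":[0,0,0],"translation":[18,120,110],"grip":0},{"rotation":[0,0,0],"translation":[18,150,130],"grip":0},{"rotation":[0,0,0],"translation":[18,180,140],"grip":0},{"rotation":[0,0,0],"translation":[18,200,140],"grip":0},{"rotation":[0,0,0],"translation":[18,200,140],"grip":0},{"rotation":[0,0,0],"translation":[18,200,140],"grip":0}]' 20
python3 - <<'E'
from fit import *
from scipy.optimize import least_squares
for n in("side","top"):
    p,d=imaging.camera(n); np.savez(f"{n}6.npz",p=p,d=d)
D=data(6); O=data(0); ya=np.array([.208,.978])
for n in D:
    p,C,H=D[n]; h,s,v=[H[...,i] for i in range(3)]
    w=box(C,.47,.6,-.3,-.15,.042,.075)&(s<70)&(v>90); Q=C[w]
    print(n,readout.get_obs()["time"])
    o=(h<16)&(s>130)&box(C,.47,.61,-.3,-.12,.1,.2); Q=C[o]; print(" orange",len(Q),np.median(Q,0) if len(Q) else "",Q[:,2].max() if len(Q) else "")
    for X in(O,D):
        _,C,H=X[n]; h,s=H[...,0],H[...,1]
        r=((h<8)|(h>172))&(s>120)&box(C,.45,.7,-.25,.05,.05,.115); Q=C[r]; print(" red",len(Q),Q.mean(0) if len(Q) else "",(Q[:,:2]@ya).mean() if len(Q) else "")
        b=box(C,.4,.65,-.45,-.2,.05,.11)&(s<90); 
        f=box(C,.4,.65,-.45,-.2,.115,.135); Q=C[f]@np.array([.208,.978,0]); print(" scanner top y-range",np.percentile(Q,[2,98]))
p=D["side"][0][120:220,210:310]; q=D["top"][0][150:250,290:390]
cv2.imwrite("pics/crop6.png",np.hstack([cv2.resize(x[...,::-1],(400,400),interpolation=3) for x in(p,q)]))
E
```

```text
time: 16.55
ee_pos: [0.5716, 0.0707, 0.2061]
tcp_rot: [180.0, 0.0, 78.0]
wrist_force: [0.5, 0.3, 0.0]
opening: -0.0001
grasp_force: 0.0
side 16.65
 orange 54 [ 0.5333 -0.2144  0.1265] 0.15636445453222225
 red 240 [ 0.5676 -0.0606  0.079 ] 0.0587782863022611
 scanner top y-range [-0.2465 -0.1939]
 red 226 [ 0.5523 -0.1316  0.0784] -0.01381016865769562
 scanner top y-range [-0.2457 -0.0992]
top 16.65
 orange 60 [ 0.5331 -0.2161  0.1373] 0.16278062942683702
 red 44 [ 0.5649 -0.0633  0.1029] 0.055604534236597926
 scanner top y-range [-0.2499 -0.1975]
 red 44 [ 0.551  -0.1343  0.102 ] -0.016697523586570326
 scanner top y-range [-0.2503 -0.1096]
```

View pics/crop6.png

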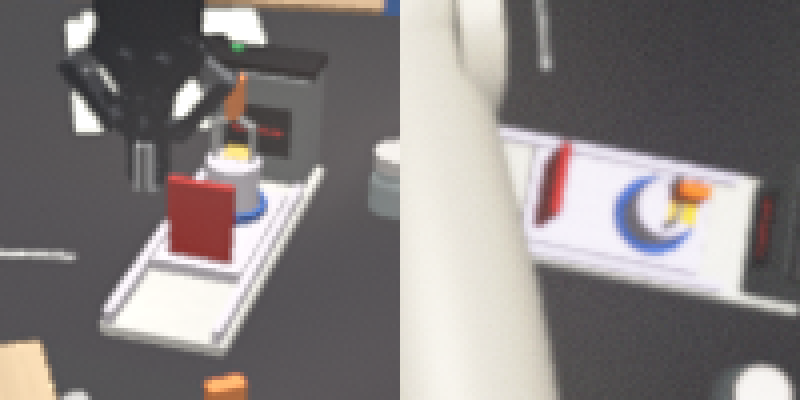

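The slide moved 72.5 mm to a hard stop. The nest is now about 83 mm from the scanner face, which is its distance at 100 mm of travel. The weight stands upright in the ring (side crop (235,180)), with the yellow stripe pointing at the scanner (top crop (685,210)). The robot is clear, so I'll hand in.

```bash
python3 -c "
from workcell import bot
print(bot.job_done())"
```

```text
the job is handed in; nothing more can be done
None
```

I handed the job in: the yellow-patch weight stands upright in the nest facing the scanner, and the slide is home against its stop. Two cautions: the push reached 54 N at the wrist when it hit the stop, and the hand-in call returned no verdict.

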